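# Hang the ring-ended server over the drip tray

### The arm

A 6-joint arm with a two-finger parallel gripper is mounted at the origin on the work surface. World frame = base frame: x ahead of the robot, y to its left, z up, the work surface at z = 0. Lengths are in mm, angles in rad, forces in N, time in s.
With the tool pointing down it reaches from about 275 to 1000 mm from the base axis. Payload 8.4 kg.
Tool frame: the origin (TCP) lies between the finger pads; the fingertips stand 22 mm ahead of it and the grasp point (between the pads) lies 3 mm ahead of it (r.nose_length is the z of the fingertips in the tool frame, in mm); z points along the fingers, y is the line along which they close (so a half turn about z gives the same grasp; the last joint's range is limited). The gripper opens to 85 mm and grips with 20 to 120 N. Pads are 22 mm wide; open, the fingers measure 114 mm over their backs; the gripper's body (76 mm by 85 mm) begins 54 mm behind the grasp point. The pads swing forward as they close: fully open they stand 13 mm farther back than shut.
Start: joints at [1.265, 0.353, 1.633, -0, 1.155, -0.002], TCP at [186.966, 596.382, 253.281] pointing down, gripper open.
Joint ranges: [-2.63, 2.63], [-0.92, 2.1], [0.06, 2.66], [-1.3, 4.44], [0, 2.69], [-3.02, 3.02]. Speed limits (rad/s): [2.22, 2.22, 2.79, 3.14, 3.14, 3.14].

### API

Orientations are given as [roll, pitch, yaw] about the fixed x, y, z axes, in that order (R = Rz(yaw) Ry(pitch) Rx(roll)).
In Python, from rig import r gives the robot as it stands.
- The arm moves only by the shell command python3 steer.py 'ROWS' [FORCE]. ROWS is rows parted by semicolons, their numbers by spaces, 1 to 5 of them, each of 7 numbers: a rotation vector rx, ry, rz in rad, then dx, dy, dz in mm, then the opening from 0.0 (shut) to 1.0 (fully open); each row shifts and turns the commanded pose from where the row before left it, along the tool's axes as they then stand; what a row does not reach is not made up. A row lasts 1/12 s, in which the tool goes at most 41.7 mm and 0.125 rad, less where a joint would pass 70% of its speed; a pose out of reach is approached as far as the arm can. The fingers move at their own pace and stop on an object; FORCE is the grip in N (left out, the last holds). Time passes only in rows, so rows that do not move let the fingers close. It prints the time, the measured TCP pose, the force, the opening and the grip force at its end.
- r.sense(): the state, without advancing time (a new reading comes with each control period).
- r.grab_frame(name): name is "scene" or "side" or "wrist"; returns the picture (400x640x3 uint8, red, green, blue); there is no depth.
- r.camera_params(name): a dict with "fx", "fy", "cx", "cy" (pixels), "dist_coeffs" ([k1, k2, p1, p2, k3] as OpenCV has them; the pictures are not rectified), "rvec" (rotation vector, rad) and "tvec" (3), from world to camera coordinates, as OpenCV has them. Camera axes: x right, y down, z forward; pixel columns grow to the right and rows downward; lengths in mm; the calibration is good to about 2 mm. A picture is of the moment at which its call begins: read the wrist's pose just before it. camera_params takes no time and is no camera call; for the wrist camera it gives the pose at the moment of the call.
- r.sign_off(): hands the job in; it is judged then, once.
The state is a dict: "clock": time; "qpos": joint angles; "qvel": joint speeds; "joint_efforts": joint torques, N m; "eef_pos": TCP position; "tcp_rot": TCP orientation; "contact_force": force on the tool from outside, world axes, zero at the start; "wrist_torque": the same for the moment, N m; "opening": opening from 0.0 (shut) to 1.0 (fully open); "grasp_force": force on a finger pad.
Only numpy, scipy, OpenCV 4.12 (cv2) and the standard library are available. Lean on these libraries where they do the work, as an engineer would, in place of code of your own. Each camera call takes 0.05 s, during which the arm holds its last target. There are 200 camera calls.

### The job

First swing the swivel hook under the lamp head round to the side where the open drip tray stands, gently, until it rests against its stop. Then take the cake server with the ring end out of the slotted rack and hang it by its ring on that hook, so that it hangs freely, plumb and still over the tray with the hook still at its stop. Leave the other two pieces standing in the rack.

Things in the scene. Friction and masses are not known exactly. Their poses are not given: they have to be found in the camera images.
- stand: Fixed steel stand that carries the lamp head and hook. Origin on the table straight under the hook's upright swivel axis; x axis points from there to the upright post (22 mm thick, 155 mm away, foot 110 x 160 x 14 mm), so its -x side is open; z up. A bar 26 mm wide, top about 405 mm up, runs from post to lamp head
- lamp_under (a point): Centre of the underside of the round grey lamp head, 84 mm across, on the swivel axis, 375 mm above the table. It is right over the hook, so a gripper pointing straight down does not fit at the hook: lean the tool about 33 degrees from vertical, its body back towards the stand's open -x side
- hook (a joint): Turn of the swivel hook, rad. 0: it points along the stand's -x axis. Positive is counter-clockwise from above, to the stand's -y side; hard stops at +1.571 (pointing along stand -y) and -1.571 (along stand +y). Starts within 0.6 of 0. Stays where it is left; friction 0.12 N m, so about 2.5 N turns it when pushed 50 mm from the axis
- hook_seat (a point): On the centre line of the hook's level bar, 50 mm out from the swivel axis, 240 mm above the table; the hook points along this point's -x, z up. Hook of 9 mm round steel: upright shank on the swivel axis, level bar 70 mm outwards from the axis, then a 45 degree lip to a tip 80 mm out and 10 mm higher (centre lines; lip top 14.5 mm above, bar underside 4.5 mm below the bar's centre line)
- tray_mid (a point): Centre of the inner floor of the open steel drip tray, 150 x 100 mm, 18 mm high, fixed on the table beside the swivel axis: its centre is 60 mm to the stand's +y or -y side of it. On the other side stands a closed cardboard box, 140 x 90 x 31 mm, also fixed
- rack: Fixed grey plastic rack, 100 (x) x 210 (y) x 55 mm high, origin at the centre of its underside. Three slots, 75 mm apart along its y axis (at y -75, 0, +75 mm), each 64 mm long along x, 6.5 mm wide, with floors 8 mm above the table. Three pieces stand in them blade down, in any order; their flat faces look along the rack's y axis. The slots are loose: pieces may lean a few degrees
- server: Steel cake server, 200 mm long, 0.13 to 0.25 kg, the only piece with a ring end. Origin at the middle of the blade's lower edge, z along the piece towards the ring, y across its thickness. Blade 60 mm wide (x), 4 mm thick, up to z = 58 mm; handle 16 mm wide (x) and 9 mm thick (y) from z = 54 to 160 mm; ring centred at z = 177 mm, 46 mm outside, 30 mm inside, 8 mm thick, its hole along y
- server_eye (a point): Centre of the ring's hole, on the server 177 mm above its blade edge; same axes as the server
- server_grip (a point): Point in the middle of the server's handle, 80 mm below the ring's centre: pinch the 9 mm thickness (along y) here so that the fingers leave the ring free
- slice: Steel cake slice standing in the rack, 182 mm tall, blade and handle like the server's but with a plain thick end instead of a ring; origin at the middle of its lower edge. Leave it alone
- fork: Steel serving fork standing tines down in the rack, 178 mm tall, head 60 mm wide, plain handle 16 x 9 mm; origin at the middle of its lower edge. Leave it alone

How it is judged (in metres and radians):
On the way, in this order (a step that is already met when the one before it is completed fails the run):
1. the hook is turned over the drip tray and rests at its stop, with the server still in the rack ((value of joint hook above 1.47 rad or value of joint hook below -1.47 rad) and horizontal distance between hook_seat and tray_mid below 0.03 m and height (world z) of server below 0.03 m), for 0.2 s.
2. the server is lifted out of the rack (height (world z) of server above 0.045 m), for 0.1 s.
At the end, for the whole second after the job is handed in: The hook points to the tray's side within 0.12 rad of its stop; the server's ring is on the hook's level bar (the bar runs through the hole and carries it), the server hangs within 0.2 rad of plumb and practically still (below 0.06 m/s and 0.6 rad/s) ((value of joint hook above 1.45 rad or value of joint hook below -1.45 rad) and horizontal distance between hook_seat and tray_mid below 0.03 m and x of server_eye in the frame of hook_seat between -0.03 and 0.045 m and y of server_eye in the frame of hook_seat between -0.012 and 0.012 m and z of server_eye in the frame of hook_seat between -0.018 and -0.004 m and contact force between server and stand above 0.5 N and angle between server's own z axis and vertical below 0.2 rad and linear speed of server below 0.06 m/s and angular speed of server below 0.6 rad/s); the robot touches nothing.
It fails at once if another piece in the rack is moved more than 30 mm (distance of any of slice, fork from where it was at the start of the episode above 0.03 m).
It fails at once if the hook or stand is forced (more than 40 N from the fingers) (contact force between the fingers and stand above 40 N).
It also fails if it takes over 64 s, if anything falls off the work surface, if the arm or the gripper's body presses on something with over 40 N, if the wrist force passes 120 N, or if a joint passes its speed limit or range.

## Working session

There is one attempt and no reset: what is moved stays moved. The work goes in short steps, Python scripts to look and compute and a shell command to move; the robot and the scene stay as the last step left them, time stands still between calls to the robot, and variables do not carry over. Pictures are saved under pics/ and viewed, at most 13 in all, crops included, and the job is handed in when it is done.

```bash
ls; mkdir -p pics
python3 - <<'E'
from rig import r
import cv2,numpy as np
for n in ("scene","side"):
    im=r.grab_frame(n); cv2.imwrite(f"pics/{n}0.png",im[:,:,::-1])
    p=r.camera_params(n); R=cv2.Rodrigues(np.array(p['rvec'],float))[0]; print(n,p['fx'],p['dist_coeffs'],(-R.T@np.array(p['tvec'])).round(), R[2].round(2))
s=r.sense();print(s)
E
```

```text
pics
rig.py
steer.py
scene 485.3691584655501 [-0.11716443  0.          0.          0.          0.        ] [1365.  -64. 1045.] [-0.67  0.12 -0.73]
side 389.9166485699343 [-0.06803124  0.          0.          0.          0.        ] [  95. -350.  761.] [ 0.6   0.5  -0.63]
{'clock': 0.1, 'qpos': array([ 1.26460608e+00,  3.53579844e-01,  1.63404463e+00, -1.12132447e-05,
        1.15522088e+00, -2.40837605e-03]), 'qvel': array([-0.00012758, -0.00211154, -0.00111914,  0.0001515 ,  0.00099273,
       -0.00186653]), 'joint_efforts': array([ 1.05586267e-03, -6.06352830e+01, -3.42819679e+01, -2.24788919e-04,
        4.00229677e-03, -3.96817700e-05]), 'eef_pos': array([186.84504028, 596.00040143, 252.64262376]), 'tcp_rot': array([-3.14033993e+00,  7.23613308e-06,  2.83781532e+00]), 'contact_force': array([ 0.36267722,  0.00857899, -0.15492868]), 'wrist_torque': array([ 0.00429323, -0.01763417, -0.00964485]), 'grasp_force': 0.0, 'opening': 1.000310365014716}
```

View pics/scene0.png

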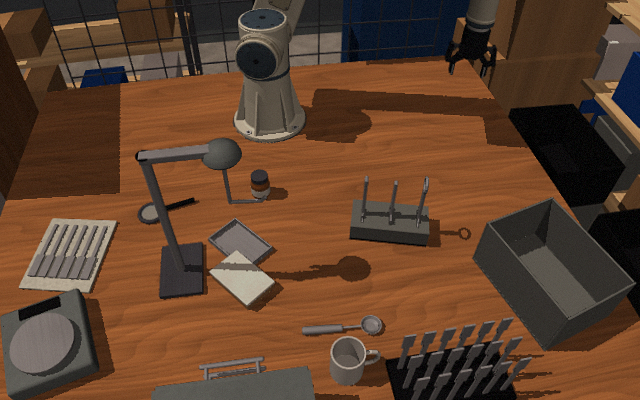

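View pics/side0.png

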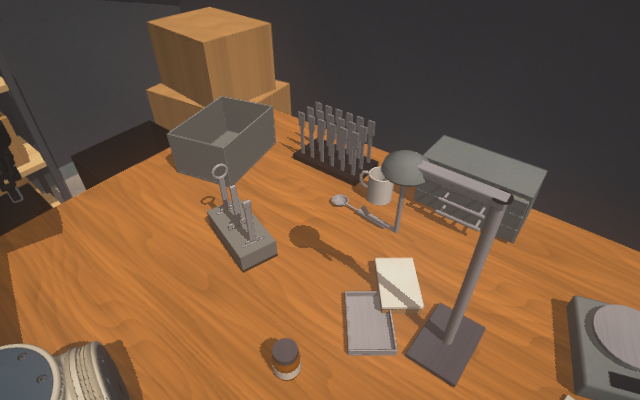

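```bash
cat > h.py <<'E'
from rig import r
import cv2,numpy as np
from scipy.spatial.transform import Rotation as Ro
def cam(n):
    p=r.camera_params(n); return (np.array([[p['fx'],0,p['cx']],[0,p['fy'],p['cy']],[0,0,1.]]),np.array(p['dist_coeffs'],float),np.array(p['rvec'],float),np.array(p['tvec'],float))
def ray(c,u):
    K,d,rv,t=c; R=cv2.Rodrigues(rv)[0]; q=cv2.undistortPoints(np.array([[u]],float),K,d)[0,0]
    v=R.T@np.array([q[0],q[1],1]); return -R.T@t.ravel(),v/np.linalg.norm(v)
def onz(c,u,z):
    o,v=ray(c,u); return o+v*(z-o[2])/v[2]
def tri(c1,u1,c2,u2):
    A=[];b=[]
    for c,u in((c1,u1),(c2,u2)):
        o,v=ray(c,u); P=np.eye(3)-np.outer(v,v); A.append(P); b.append(P@o)
    x=np.linalg.lstsq(np.vstack(A),np.hstack(b),rcond=None)[0]; return x,[np.linalg.norm(P@x-q) for P,q in zip(A,b)]
def proj(c,X): return cv2.projectPoints(np.array([X],float).reshape(-1,1,3),c[2],c[3],c[0],c[1])[0][:,0]
E
python3 - <<'E'
import cv2
a=cv2.imread('pics/scene0.png')[130:310,140:460]; cv2.imwrite('pics/sc1.png',cv2.resize(a,None,fx=2.5,fy=2.5,interpolation=2))
a=cv2.imread('pics/side0.png')[140:390,190:520]; cv2.imwrite('pics/si1.png',cv2.resize(a,None,fx=2.4,fy=2.4,interpolation=2))
E
```

```text
(no output)
```

View pics/sc1.png

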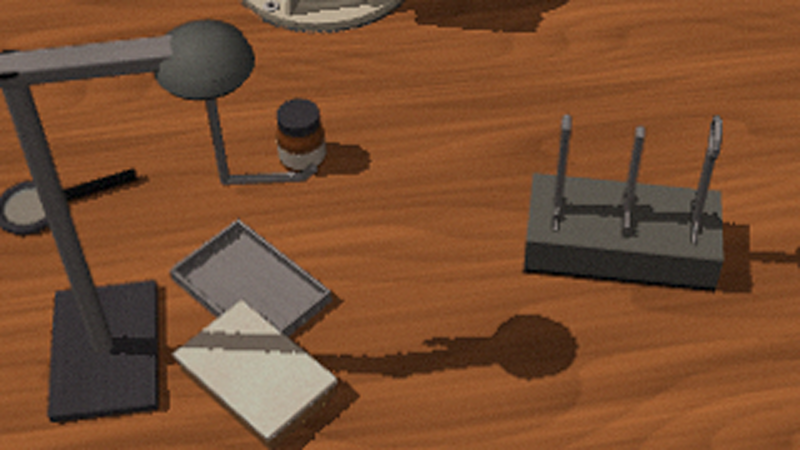

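View pics/si1.png

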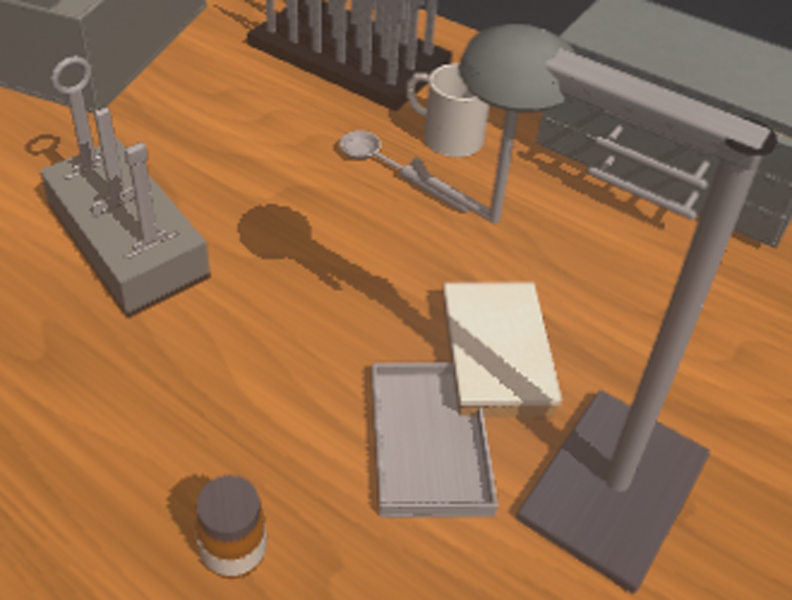

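Run:
```python
from h import *
np.set_printoptions(precision=1,suppress=True)
a,b=cam('scene'),cam('side')
S=lambda x,y:(140+(x-.5)/2.5,130+(y-.5)/2.5)
T=lambda x,y:(190+(x-.5)/2.4,140+(y-.5)/2.4)
def t(n,p,q): print(n,*tri(a,S(*p),b,T(*q)))
t('hook corner',(224,181),(497,219))
t('post-foot',(110,349),(621,489))
for n,p in {'rackA':(533,174),'rackB':(722,192),'rackC':(718,262),'rackD':(526,241)}.items(): print(n,onz(a,S(*p),55))
for n,p in {'r1':(41,174),'r3':(206,243),'r4':(127,284)}.items(): print('side',n,onz(b,T(*p),55))
t('ringcen',(715,136),(72,76))
for p in ((238,222),(331,293),(171,272)): print('tray sc',onz(a,S(*p),18))
for p in ((375,365),(381,505),(496,506)): print('tray si',onz(b,T(*p),18))
for p in ((243,300),(336,379),(266,440),(174,354)): print('box sc',onz(a,S(*p),31))
for p in ((446,284),(534,284),(560,402),(460,404)): print('box si',onz(b,T(*p),31))
for p in ((53,292),(158,282),(157,409),(50,420)): print('foot sc',onz(a,S(*p),14))
for p in ((600,392),(708,453),(632,588),(518,516)): print('foot si',onz(b,T(*p),14))
print('tip on z250',onz(a,S(314,170),250))
# slot pieces bases at z=55
for n,p in {'s1':(557,226),'s2':(629,232),'s3':(696,238)}.items(): print(n,onz(a,S(*p),55))
print('lamp', tri(a,S(205,58),b,T(515,65)))
```

```text
hook corner [ 601.7 -133.7  238.5] [np.float64(1.723897888397414), np.float64(1.7238978883975278)]
post-foot [ 599.4 -287.6    2.1] [np.float64(6.677268131440457), np.float64(6.677268131440612)]
rackA [470.3 193.9  55. ]
rackB [529.8 396.2  55. ]
rackC [625.  360.4  55. ]
rackD [564.5 165.9  55. ]
side r1 [524.7 385.9  55. ]
side r3 [562.2 161.8  55. ]
side r4 [471.2 185.2  55. ]
ringcen [567.3 350.8 185.6] [np.float64(1.8863715428382932), np.float64(1.8863715428380812)]
tray sc [ 457.4 -137.8   18. ]
tray sc [572.6 -45.1  18. ]
tray sc [ 517.8 -213.4   18. ]
tray si [567.7 -51.8  18. ]
tray si [ 451.9 -140.    18. ]
tray si [ 511.  -217.5   18. ]
box sc [ 577.7 -137.2   31. ]
box sc [690.  -51.5  31. ]
box sc [ 748.8 -125.    31. ]
box sc [ 635.5 -210.2   31. ]
box si [687.5 -56.   31. ]
box si [ 743.  -127.7   31. ]
box si [ 629.2 -214.7   31. ]
box si [ 571.5 -143.3   31. ]
foot sc [ 522.9 -341.2   14. ]
foot sc [ 526.2 -228.2   14. ]
foot sc [ 687.2 -230.9   14. ]
foot sc [ 684.7 -337.    14. ]
foot si [ 674.9 -236.6   14. ]
foot si [ 673.3 -342.8   14. ]
foot si [ 517.1 -339.3   14. ]
foot si [ 516.6 -236.1   14. ]
tip on z250 [611.1 -50.3 250. ]
s1 [549.2 203.3  55. ]
s2 [569.7 277.9  55. ]
s3 [589.3 347.2  55. ]
lamp (array([ 600.6, -130. ,  385.8]), [np.float64(0.4596791079802718), np.float64(0.45967910798002715)])
```

```bash
cat >> h.py <<'E'
def plan(pos,L,a,pure=False):
    """pos target TCP; lean L deg; a = heading of lean (deg, horizontal direction in which tool points)"""
    s=r.sense(); R0=Ro.from_euler('xyz',s['tcp_rot']); L=np.radians(L);a=np.radians(a)
    z=np.array([np.sin(L)*np.cos(a),np.sin(L)*np.sin(a),-np.cos(L)]); y=np.array([-np.sin(a),np.cos(a),0])
    R1=Ro.from_matrix(np.c_[np.cross(y,z),y,z]); w=(R0.inv()*R1).as_rotvec(); n=int(np.ceil(np.linalg.norm(w)/.12))
    d=np.array(pos)-s['eef_pos']; print('t',round(s['clock'],2),'pos',s['eef_pos'].round(1),'q',s['qpos'].round(2),'F',s['contact_force'].round(1))
    print('rot',w.round(3),'n',n,'per',(w/max(n,1)).round(4)); 
    for nm,R in(('now',R0),('after',R1)):
        t=R.inv().apply(d); m=int(np.ceil(np.linalg.norm(t)/38)); print('trans',nm,t.round(1),'n',m,'per',(t/max(m,1)).round(2))
E
python3 -c "
from h import *
plan((450,200,400),33,-90)"
```

```text
t 0.1 pos [186.8 596.  252.6] q [ 1.26  0.35  1.63 -0.    1.16 -0.  ] F [ 0.4  0.  -0.2]
rot [ 0.363 -0.495  1.23 ] n 12 per [ 0.0303 -0.0413  0.1025]
trans now [-369.6 -299.3 -147. ] n 14 per [-26.4  -21.38 -10.5 ]
trans after [-412.4  263.2   92.1] n 14 per [-29.46  18.8    6.58]
```

```bash
python3 steer.py '0 0 0 -26 -21 -10.5 0;0 0 0 -26 -21 -10.5 0;0 0 0 -26 -21 -10.5 0;0 0 0 -26 -21 -10.5 0;0 0 0 -26 -21 -10.5 0' 40
python3 steer.py '0 0 0 -26 -21 -10.5 0;0 0 0 -26 -21 -10.5 0;0 0 0 -26 -21 -10.5 0;0 0 0 -26 -21 -10.5 0;0 0 0 -26 -21 -10.5 0'
python3 steer.py '0 0 0 -26 -21 -10.5 0;0 0 0 -26 -21 -10.5 0;0 0 0 -26 -21 -10.5 0;0 0 0 -26 -21 -10.5 0'
python3 steer.py '0.03 -0.041 0.102 0 0 0 0;0.03 -0.041 0.102 0 0 0 0;0.03 -0.041 0.102 0 0 0 0;0.03 -0.041 0.102 0 0 0 0;0.03 -0.041 0.102 0 0 0 0'
python3 steer.py '0.03 -0.041 0.102 0 0 0 0;0.03 -0.041 0.102 0 0 0 0;0.03 -0.041 0.102 0 0 0 0;0.03 -0.041 0.102 0 0 0 0;0.03 -0.041 0.102 0 0 0 0'
python3 steer.py '0.03 -0.041 0.102 0 0 0 0;0.03 -0.041 0.102 0 0 0 0'
python3 -c "
from h import *
plan((652,-78,240),33,-90)"
```

```text
clock: 0.52
eef_pos: [280.0, 455.8, 305.8]
tcp_rot: [-3.141, -0.0, 2.838]
contact_force: [0.1, 0.0, -0.1]
opening: 0.3
grasp_force: 0.0
clock: 0.93
eef_pos: [372.6, 316.6, 358.6]
tcp_rot: [-3.141, -0.0, 2.838]
contact_force: [0.2, 0.2, 0.1]
opening: 0.003
grasp_force: 0.0
clock: 1.27
eef_pos: [446.8, 205.3, 400.7]
tcp_rot: [-3.141, -0.0, 2.838]
contact_force: [-0.8, 0.7, -0.6]
opening: -0.0
grasp_force: 0.0
clock: 1.68
eef_pos: [446.2, 206.6, 400.3]
tcp_rot: [-3.048, 0.236, 2.33]
contact_force: [-0.5, -0.0, -0.0]
opening: 0.0
grasp_force: 0.0
clock: 2.1
eef_pos: [446.1, 207.1, 400.2]
tcp_rot: [-3.085, 0.485, 1.806]
contact_force: [-0.1, -0.4, -0.7]
opening: -0.001
grasp_force: 0.0
clock: 2.27
eef_pos: [446.1, 207.1, 400.1]
tcp_rot: [3.141, 0.573, 1.572]
contact_force: [-0.3, 0.5, -0.1]
opening: 0.002
grasp_force: 0.0
t 2.27 pos [446.1 207.1 400.1] q [ 0.71  0.22  1.61 -0.43  1.7   0.73] F [-0.3  0.5 -0.1]
rot [ 0.002 -0.003  0.001] n 1 per [ 0.0017 -0.0025  0.0014]
trans now [-153.   205.2  289.5] n 11 per [-13.9   18.66  26.32]
trans after [-151.9  205.9  289.5] n 11 per [-13.81  18.72  26.32]
```

```bash
python3 steer.py '0 0 0 -14 18.7 26.3 0;0 0 0 -14 18.7 26.3 0;0 0 0 -14 18.7 26.3 0;0 0 0 -14 18.7 26.3 0;0 0 0 -14 18.7 26.3 0'
python3 steer.py '0 0 0 -14 18.7 26.3 0;0 0 0 -14 18.7 26.3 0;0 0 0 -14 18.7 26.3 0;0 0 0 -14 18.7 26.3 0;0 0 0 -14 18.7 26.3 0'
python3 steer.py '0 0 0 -13 18.7 26.3 0;0 0 0 0 0 0 0' | head -2
python3 - <<'E'
from h import *
plan((631,-81,240),33,-90)
a=r.grab_frame('scene');b=r.grab_frame('side')
a=cv2.resize(a[130:270,150:320],None,fx=3,fy=3);b=cv2.resize(b[140:280,320:470],None,fx=3,fy=3)
m=np.hstack([a[:420],b[:420]])[:,:,::-1];m=cv2.resize(m,(800,int(m.shape[0]*800/m.shape[1])));print(m.shape);cv2.imwrite('pics/c2.png',m)
E
```

```text
clock: 2.68
eef_pos: [541.1, 76.4, 326.4]
tcp_rot: [-3.14, 0.571, 1.579]
contact_force: [-0.5, 0.7, -0.1]
opening: -0.002
grasp_force: 0.0
clock: 3.1
eef_pos: [635.4, -53.2, 253.4]
tcp_rot: [-3.14, 0.571, 1.578]
contact_force: [0.1, 0.4, 0.4]
opening: -0.0
grasp_force: 0.0
clock: 3.27
eef_pos: [654.4, -81.0, 236.0]
t 3.27 pos [654.4 -81.  236. ] q [ 0.14  0.47  1.61 -0.61  1.22  0.4 ] F [-1.4  0.5 -0.2]
rot [-0.001 -0.004  0.006] n 1 per [-0.0014 -0.0038  0.0055]
trans now [ -2.1 -23.5  -3.3] n 1 per [ -2.05 -23.45  -3.34]
trans after [ -2.2 -23.4  -3.4] n 1 per [ -2.2  -23.43  -3.36]
(350, 800, 3)
```

View pics/c2.png

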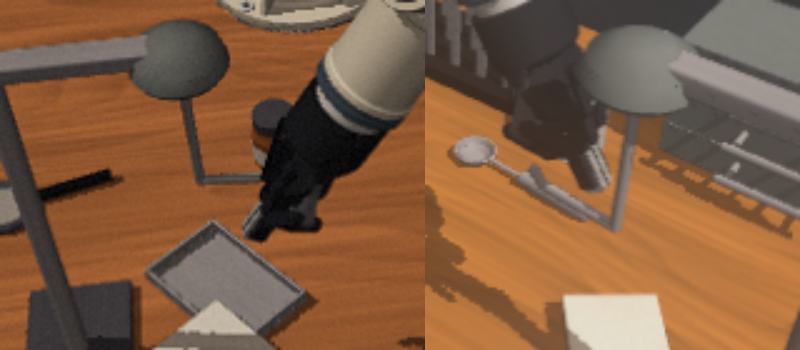

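```bash
python3 steer.py '0 0 0 0 -7 0 0;0 0 0 0 -7 0 0;0 0 0 0 -7 0 0;0 0 0 0 -6 0 0;0 0 0 0 -4 0 0'|sed -n 2,4p
python3 steer.py '0 0 0 0 -2.5 0 0;0 0 0 0.75 -4.1 -0.5 0;0 0 0 0.75 -4.1 -0.5 0;0 0 0 0.75 -4.1 -0.5 0;0 0 0 0.75 -4.1 -0.5 0'|sed -n 2,4p
python3 steer.py '0 0 0 -0.3 -4.1 0.2 0;0 0 0 -0.3 -4.1 0.2 0;0 0 0 -0.3 -4.1 0.2 0;0 0 0 -0.3 -4.1 0.2 0'|sed -n 2,4p
python3 steer.py '0 0 0 -1.3 -3.8 0.9 0;0 0 0 -1.3 -3.8 0.9 0;0 0 0 -1.3 -3.8 0.9 0;0 0 0 -1.3 -3.8 0.9 0'|sed -n 2,4p
python3 steer.py '0 0 0 -2.2 -3.2 1.4 0;0 0 0 -2.2 -3.2 1.4 0;0 0 0 -2.2 -3.2 1.4 0;0 0 0 -2.2 -3.2 1.4 0'|sed -n 2,4p
python3 - <<'E'
from h import *
plan((550.6,-109,240),33,-90)
a=r.grab_frame('scene');b=r.grab_frame('side')
a=cv2.resize(a[130:270,150:320],None,fx=3,fy=3);b=cv2.resize(b[140:280,320:470],None,fx=3,fy=3)
m=np.hstack([a[:420],b[:420]])[:,:,::-1];m=cv2.resize(m,(800,int(m.shape[0]*800/m.shape[1])));cv2.imwrite('pics/c3.png',m)
E
```

```text
eef_pos: [621.9, -76.2, 240.0]
tcp_rot: [3.141, 0.571, 1.578]
contact_force: [2.1, 0.8, -0.1]
eef_pos: [604.3, -73.9, 240.1]
tcp_rot: [3.141, 0.572, 1.578]
contact_force: [3.2, -1.6, 1.1]
eef_pos: [587.0, -75.0, 239.2]
tcp_rot: [-3.14, 0.571, 1.578]
contact_force: [3.4, 0.0, -0.2]
eef_pos: [571.9, -81.6, 239.2]
tcp_rot: [-3.141, 0.571, 1.578]
contact_force: [3.4, -0.3, -1.0]
eef_pos: [559.3, -92.2, 239.3]
tcp_rot: [-3.141, 0.571, 1.578]
contact_force: [3.7, 1.1, -2.9]
t 5.2 pos [559.3 -92.2 239.3] q [ 0.14  0.33  1.83 -0.63  1.15  0.44] F [ 3.7  1.1 -2.9]
rot [ 0.003 -0.005  0.006] n 1 per [ 0.003  -0.0053  0.0058]
trans now [-14.5  -8.8   8.5] n 1 per [-14.49  -8.82   8.47]
trans after [-14.5  -8.7   8.6] n 1 per [-14.5   -8.71   8.57]
```

View pics/c3.png

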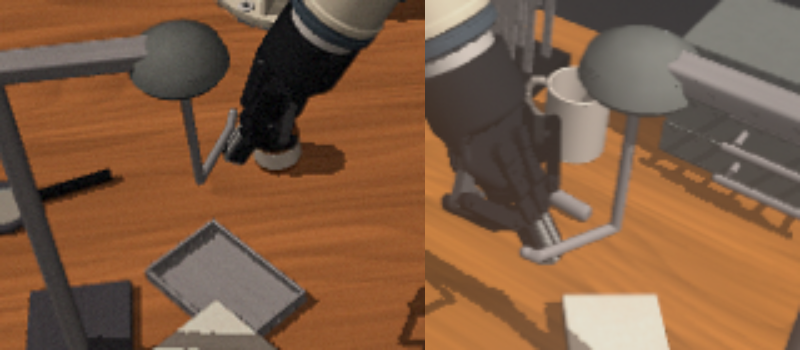

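```bash
python3 steer.py '0 0 0 -2.9 -2.2 1.9 0;0 0 0 -2.9 -2.2 1.9 0;0 0 0 -2.9 -2.2 1.9 0;0 0 0 -2.9 -2.2 1.9 0'|sed -n 2,4p
python3 steer.py '0 0 0 -1.5 -0.5 1 0;0 0 0 -1.5 0 1 0'|sed -n 2,4p
python3 steer.py '0 0 0 -0.8 0 0.5 0;0 0 0 -0.8 0 0.5 0'|sed -n 2,4p
```

```text
eef_pos: [550.7, -106.2, 239.2]
tcp_rot: [-3.141, 0.571, 1.578]
contact_force: [3.0, 1.4, -2.7]
eef_pos: [549.8, -109.9, 239.1]
tcp_rot: [-3.14, 0.571, 1.578]
contact_force: [0.2, 2.5, -1.2]
eef_pos: [549.7, -111.6, 239.0]
tcp_rot: [-3.139, 0.571, 1.578]
contact_force: [-1.3, 2.2, -1.5]
```

```bash
python3 steer.py '0 0 0 -0.9 0 0.6 0;0 0 0 -0.9 0 0.6 0'|sed -n 2,4p
python3 steer.py '0 0 0 -0.8 0 0.5 0;0 0 0 -0.8 0 0.5 0'|sed -n 2,4p
python3 steer.py '0 0 0 -0.4 0 0.25 0;0 0 0 -0.4 0 0.25 0'|sed -n 2,4p
```

```text
eef_pos: [550.0, -113.6, 239.0]
tcp_rot: [-3.14, 0.571, 1.578]
contact_force: [-0.5, 1.8, -0.9]
eef_pos: [550.1, -115.5, 239.0]
tcp_rot: [-3.14, 0.571, 1.578]
contact_force: [-1.8, 3.3, -1.0]
eef_pos: [550.3, -115.8, 238.9]
tcp_rot: [-3.141, 0.57, 1.577]
contact_force: [-3.2, 9.0, -0.0]
```

```bash
python3 steer.py '0 0 0 2 0 -1.3 0;0 0 0 8 0 -5 0;0 0 0 20 0 -15 0;0 0 0 20 0 -25 0;0 0 0 20 0 -30 0'|sed -n 2,4p
python3 steer.py '0 0 0 20 0 -30 0;0 0 0 20 0 -30 0.6;0 0 0 20 -15 -30 0.6;0 0 0 20 -25 -30 0.6;0 0 0 20 -25 -20 0.6'|sed -n 1,4p
python3 - <<'E'
from h import *
for n in('scene','side'): cv2.imwrite(f'pics/{n}1.png',r.grab_frame(n)[:,:,::-1])
a=cv2.imread('pics/scene1.png');b=cv2.imread('pics/side1.png')
f=lambda i,x,y,w,h,W,H:cv2.resize(i[y:y+h,x:x+w],(W,H),interpolation=2)
m=np.vstack([np.hstack([f(a,190,150,80,60,400,300),f(b,340,190,80,60,400,300)]),np.hstack([f(a,345,170,100,75,400,300),f(b,200,155,80,60+0,400,300)])])
cv2.imwrite('pics/c4.png',m); plan((0,0,0),33,-90)
E
```

```text
eef_pos: [549.1, -15.7, 265.2]
tcp_rot: [-3.139, 0.572, 1.578]
contact_force: [1.4, -1.1, 0.0]
clock: 7.3
eef_pos: [485.2, 143.8, 330.5]
tcp_rot: [3.139, 0.57, 1.576]
contact_force: [0.1, 0.3, 1.0]
t 7.4 pos [483.4 145.4 330. ] q [ 0.58  0.25  1.71 -0.47  1.52  0.68] F [ 1.2 -0.7 -0.8]
rot [ 0.006 -0.007  0.008] n 1 per [ 0.0063 -0.0067  0.0084]
trans now [  59.5 -485.1  353.3] n 16 per [  3.72 -30.32  22.08]
trans after [  57.8 -483.4  355.9] n 16 per [  3.61 -30.21  22.25]
```

View pics/c4.png

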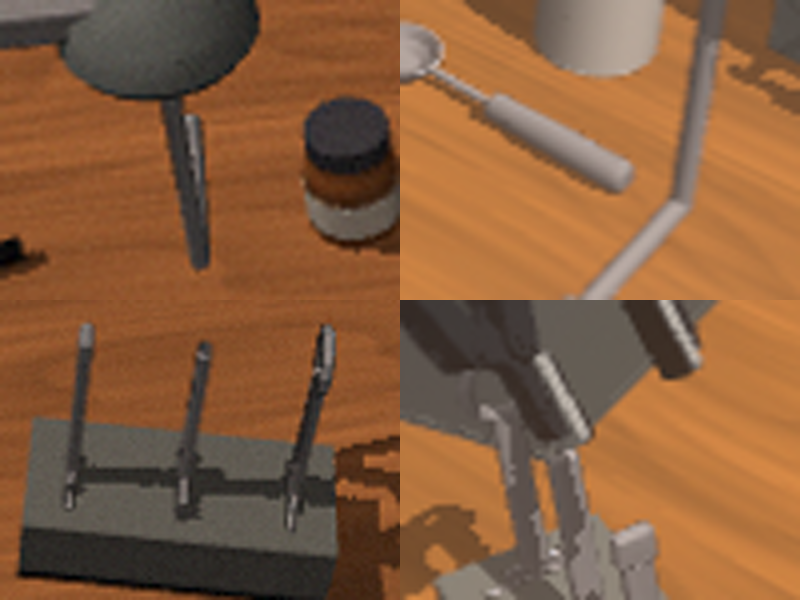

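Run:
```python
from h import *
z=np.array([.832,-.239,-.5]); plan(np.array([566.5,349.5,105])-103*z,60,-16)
a,b=cam('scene'),cam('side')
f=lambda X:(proj(a,X)[0].round(1),proj(b,X)[0].round(1))
for h in(1.3,1.4,1.5,1.571): print(h,f([601-80*np.sin(h),-133+80*np.cos(h),250]))
print(f([601,-133,240]))
```

```text
t 7.4 pos [483.4 145.4 330. ] q [ 0.58  0.25  1.71 -0.47  1.52  0.68] F [ 1.2 -0.7 -0.8]
rot [-0.934 -0.41  -0.893] n 12 per [-0.0778 -0.0342 -0.0744]
trans now [286.2  -0.3  22.9] n 8 per [35.77 -0.04  2.86]
trans after [183.  219.2  30. ] n 8 per [22.88 27.39  3.75]
1.3 (array([236.2, 174.1]), array([364.3, 244.9]))
1.4 (array([232.8, 174. ]), array([367.4, 247.4]))
1.5 (array([229.4, 174.1]), array([370.9, 249.8]))
1.571 (array([227. , 174.3]), array([373.6, 251.3]))
(array([228.9, 201.8]), array([395.6, 230.2]))
```

```bash
python3 steer.py '-0.078 -0.034 -0.0745 0 0 0 0.6;-0.078 -0.034 -0.0745 0 0 0 0.6;-0.078 -0.034 -0.0745 0 0 0 0.6;-0.078 -0.034 -0.0745 0 0 0 0.6;-0.078 -0.034 -0.0745 0 0 0 0.6' >/dev/null
python3 steer.py '-0.078 -0.034 -0.0745 0 0 0 0.6;-0.078 -0.034 -0.0745 0 0 0 0.6;-0.078 -0.034 -0.0745 0 0 0 0.6;-0.078 -0.034 -0.0745 0 0 0 0.6;-0.078 -0.034 -0.0745 0 0 0 0.6' >/dev/null
python3 steer.py '-0.078 -0.034 -0.0745 0 0 0 0.6;-0.078 -0.034 -0.0745 0 0 0 0.6;0 0 0 0 0 0 0.6'
python3 -c "
from h import *
z=np.array([.832,-.239,-.5]); plan(np.array([566.5,349.5,105])-103*z,60,-16)"
```

```text
clock: 8.48
eef_pos: [473.9, 148.8, 351.5]
tcp_rot: [-3.124, 1.006, 2.866]
contact_force: [0.9, 0.5, 1.4]
opening: 0.6
grasp_force: 0.0
t 8.48 pos [473.9 148.8 351.5] q [ 0.81 -0.09  2.29 -1.3   0.9   0.38] F [0.9 0.5 1.4]
rot [-0.014 -0.041  0.002] n 1 per [-0.0141 -0.0413  0.0023]
trans now [194.  219.6  54.4] n 8 per [24.25 27.45  6.8 ]
trans after [196.6 218.4  49.4] n 8 per [24.58 27.31  6.18]
```

```bash
cat > ik.py <<'E'
import numpy as np
from scipy.optimize import least_squares
from scipy.spatial.transform import Rotation as Ro
D=[([1.2646,.3536,1.634,0,1.1552,-.0024],[186.8,596,252.6]),([.71,.22,1.61,-.43,1.7,.73],[446.1,207.1,400.1]),([.14,.47,1.61,-.61,1.22,.4],[654.4,-81,236]),
([.14,.33,1.83,-.63,1.15,.44],[559.3,-92.2,239.3]),([.58,.25,1.71,-.47,1.52,.68],[483.4,145.4,330]),([.81,-.09,2.29,-1.3,.9,.38],[473.9,148.8,351.5])]
def rot(q): return (Ro.from_euler('ZYZYZ',[q[0],q[1]+q[2],q[3],q[4],q[5]+np.pi/2])).as_matrix()
def basis(q):
    c=np.array([np.cos(q[0]),np.sin(q[0]),0]);k=np.array([0,0,1.])
    return np.c_[k,c*np.sin(q[1])+k*np.cos(q[1]),c*np.sin(q[1]+q[2])+k*np.cos(q[1]+q[2]),rot(q)[:,2]]
P=np.linalg.lstsq(np.vstack([basis(q) for q,_ in D]),np.hstack([p for _,p in D]),rcond=None)[0]
lo=np.array([-2.63,-.92,.06,-1.3,0,-3.02]);hi=np.array([2.63,2.1,2.66,4.44,2.69,3.02])
def target(L,a):
    L,a=np.radians([L,a]); z=np.array([np.sin(L)*np.cos(a),np.sin(L)*np.sin(a),-np.cos(L)]); y=np.array([-np.sin(a),np.cos(a),0]); return np.c_[np.cross(y,z),y,z]
def ik(pos,L,a,flip=0,seeds=30):
    R=target(L,a)
    if flip: R=R@np.diag([-1,-1,1])
    rng=np.random.default_rng(0);best=None
    f=lambda q:np.r_[(basis(q)@P-pos)/100,(rot(q)-R).ravel()]
    for s in range(seeds):
        o=least_squares(f,rng.uniform(lo,hi),bounds=(lo,hi))
        if best is None or o.cost<best.cost-1e-9: best=o
        if best.cost<1e-8: break
    return best.cost,best.x.round(2)
if __name__=='__main__':
    print('P',P.round(1)); 
    for q,p in D: print((basis(q)@P-p).round(1))
    for nm,g,hs in(('rack',[566.5,349.5,105],(-16,164)),('hang',[551,-133,150],(-90,))):
      for h in hs:
        for L in(45,50,55,60,65):
          for fl in(0,1): print(nm,h,L,fl,*ik(np.array(g),L,h,fl))
E
python3 ik.py
```

```text
Traceback (most recent call last):
  File "ik.py", line 10, in <module>
    P=np.linalg.lstsq(np.vstack([basis(q) for q,_ in D]),np.hstack([p for _,p in D]),rcond=None)[0]
                                 ~~~~~^^^
  File "ik.py", line 9, in basis
    return np.c_[k,c*np.sin(q[1])+k*np.cos(q[1]),c*np.sin(q[1]+q[2])+k*np.cos(q[1]+q[2]),rot(q)[:,2]]
                                                                                         ~~~^^^
  File "ik.py", line 6, in rot
    def rot(q): return (Ro.from_euler('ZYZYZ',[q[0],q[1]+q[2],q[3],q[4],q[5]+np.pi/2])).as_matrix()
                        ~~~~~~~~~~~~~^^^^^^^^^^^^^^^^^^^^^^^^^^^^^^^^^^^^^^^^^^^^^^^^^
  File "scipy/spatial/transform/_rotation.pyx", line 1413, in scipy.spatial.transform._rotation.Rotation.from_euler
ValueError: Expected axis specification to be a non-empty string of upto 3 characters, got ZYZYZ
```

```bash
sed -i "s/^def rot.*/def rot(q): return (Ro.from_euler('ZYZ',[q[0],q[1]+q[2],q[3]])*Ro.from_euler('YZ',[q[4],q[5]+np.pi\/2])).as_matrix()/" ik.py; time python3 ik.py
```

```text
P [213.3 578.2 462.6 314.4]
[ 0.9 -2.2  1.4]
[-11.4  -4.9  -4.7]
[5.  3.1 3.3]
[ 8.8  1.5 -0.2]
[-4.3 -1.6  2.9]
[ 2.3  7.2 -2.8]
rack -16 45 0 0.0006523981922387031 [ 0.86  0.52  2.02 -1.3   0.72  0.66]
rack -16 45 1 0.0006523981922386435 [ 0.86  0.52  2.02 -1.3   0.72 -2.48]
rack -16 50 0 0.007706604471687822 [ 0.89  0.55  2.01 -1.3   0.8   0.69]
rack -16 50 1 0.007706604471598106 [ 0.89  0.55  2.01 -1.3   0.8  -2.46]
rack -16 55 0 0.018066591478868285 [0.9  0.58 2.18 4.44 0.86 1.21]
rack -16 55 1 0.018066591478897397 [ 0.9   0.58  2.18  4.44  0.86 -1.93]
rack -16 60 0 0.011326999365253814 [0.93 0.61 2.18 4.44 0.95 1.24]
rack -16 60 1 0.011326999365394866 [ 0.93  0.61  2.18  4.44  0.95 -1.9 ]
rack -16 65 0 0.006677557128355218 [0.96 0.66 2.17 4.44 1.05 1.28]
rack -16 65 1 0.006677557128369668 [ 0.96  0.66  2.17  4.44  1.05 -1.86]
rack 164 45 0 3.23119486753195e-29 [0.35 0.88 1.27 0.43 1.66 2.09]
rack 164 45 1 1.1220942776877942e-23 [ 0.35  0.88  1.27  0.43  1.66 -1.05]
rack 164 50 0 3.3549897961781097e-25 [0.34 0.92 1.23 0.47 1.74 2.08]
rack 164 50 1 1.3401239082056457e-18 [ 0.34  
[... 542 characters left out ...]
45 1 6.6916829289831116e-21 [ 0.16  0.47  1.98 -0.91  1.08 -2.37]
hang -90 50 0 5.306811535228434e-30 [ 0.19  0.51  1.98 -0.98  1.14  0.85]
hang -90 50 1 2.2280886387989494e-19 [ 0.19  0.51  1.98 -0.98  1.14 -2.29]
hang -90 55 0 6.209923698517108e-27 [ 0.22  0.54  1.99 -1.03  1.2   0.92]
hang -90 55 1 1.8929934512595187e-31 [ 0.22  0.54  1.99 -1.03  1.2  -2.22]
hang -90 60 0 4.253890985428604e-19 [ 0.25  0.58  1.99 -1.08  1.26  0.99]
hang -90 60 1 1.835650780044564e-25 [ 0.25  0.58  1.99 -1.08  1.26 -2.15]
hang -90 65 0 6.60453773158462e-25 [ 0.27  0.62  1.99 -1.12  1.33  1.05]
hang -90 65 1 2.0255602122127032e-19 [ 0.27  0.62  1.99 -1.12  1.33 -2.1 ]
real	0m6.201s
user	0m6.678s
sys	0m0.056s
```

Run:
```python
from h import *
import ik
plan((600,150,400),-60,-16)
a=cam('scene')
for u,z in(((480,248),120),((400,335),150),((345,340),90),((380,355),45)): print(u,onz(a,u,z).round())
for p in((474,149,351),(600,150,400),(652,325,156)): print(p,*ik.ik(np.array(p),-60,-16))
# carry orientation at via point: headings
for h in(-16,15,45,70,90): print('carry',h,*ik.ik(np.array((560,150,330)),-60,h))
```

```text
t 8.48 pos [473.9 148.8 351.5] q [ 0.81 -0.09  2.29 -1.3   0.9   0.38] F [0.9 0.5 1.4]
rot [-0.011  2.053 -0.013] n 18 per [-0.0006  0.1141 -0.0007]
trans now [-105.7   36.7   75.6] n 4 per [-26.44   9.18  18.9 ]
trans after [ -18.4   35.9 -128.9] n 4 per [ -4.6    8.97 -32.23]
(480, 248) [735. 449. 120.]
(400, 335) [939. 184. 150.]
(345, 340) [902.  81.  90.]
(380, 355) [928. 157.  45.]
(474, 149, 351) 7.674801332997148e-27 [ 0.1   0.58  1.41  0.39  2.13 -1.16]
(600, 150, 400) 7.2211649336591e-31 [ 0.09  0.78  0.93  0.47  2.39 -1.03]
(652, 325, 156) 2.2581990881441167e-20 [ 0.27  1.1   0.83  0.55  2.11 -0.97]
carry -16 1.2146023564953876e-30 [ 0.09  0.74  1.17  0.4   2.21 -1.13]
carry 15 6.135589204387227e-27 [ 0.26  0.79  1.08 -0.    2.32 -1.57]
carry 45 3.144084491613799e-24 [ 0.43  0.74  1.17 -0.39  2.21 -2.  ]
carry 70 4.3841904607124013e-23 [ 0.56  0.64  1.35 -0.63  2.   -2.24]
carry 90 1.199777305353005e-22 [ 0.65  0.54  1.54 -0.79  1.79 -2.37]
```

```bash
python3 steer.py '0 0.114 0 0 0 0 0.6;0 0.114 0 0 0 0 0.6;0 0.114 0 0 0 0 0.6;0 0.114 0 0 0 0 0.6;0 0.114 0 0 0 0 0.6' >/dev/null
python3 steer.py '0 0.114 0 0 0 0 0.6;0 0.114 0 0 0 0 0.6;0 0.114 0 0 0 0 0.6;0 0.114 0 0 0 0 0.6;0 0.114 0 0 0 0 0.6' >/dev/null
python3 steer.py '0 0.114 0 0 0 0 0.6;0 0.114 0 0 0 0 0.6;0 0.114 0 0 0 0 0.6;0 0.114 0 0 0 0 0.6;0 0.114 0 0 0 0 0.6' >/dev/null
python3 steer.py '0 0.114 0 0 0 0 0.6;0 0.114 0 0 0 0 0.6;0 0.114 0 0 0 0 0.6'
python3 -c "
from h import *
plan((640,200,380),-60,-16)"
```

```text
clock: 9.98
eef_pos: [475.8, 146.4, 348.3]
tcp_rot: [-3.108, -0.998, 2.811]
contact_force: [-1.1, 0.2, -0.5]
opening: 0.6
grasp_force: 0.0
t 9.98 pos [475.8 146.4 348.3] q [ 0.09  0.57  1.41  0.37  2.09 -1.14] F [-1.1  0.2 -0.5]
rot [ 0.01   0.049 -0.027] n 1 per [ 0.0105  0.0492 -0.0274]
trans now [ -48.2   99.5 -136.4] n 5 per [ -9.64  19.89 -27.28]
trans after [ -44.1   96.8 -139.7] n 5 per [ -8.82  19.35 -27.94]
```

```bash
python3 steer.py '0.01 0.049 -0.027 -9 19.5 -28 0.6;0 0 0 -9 19.5 -28 0.6;0 0 0 -9 19.5 -28 0.6;0 0 0 -9 19.5 -28 0.6;0 0 0 -9 19.5 -28 0.6'
python3 -c "
from h import *
plan((652,325,156),-60,-16)"
```

```text
clock: 10.4
eef_pos: [641.1, 200.7, 380.9]
tcp_rot: [-3.139, -1.042, 2.86]
contact_force: [1.5, 0.5, -0.0]
opening: 0.595
grasp_force: 0.0
t 10.4 pos [641.1 200.7 380.9] q [ 0.13  0.87  0.83  0.53  2.38 -0.96] F [ 1.5  0.5 -0. ]
rot [-0.001  0.005 -0.001] n 1 per [-0.0006  0.0047 -0.0013]
trans now [-182.1  122.8  133.8] n 7 per [-26.02  17.54  19.12]
trans after [-182.9  122.5  133. ] n 7 per [-26.13  17.5   19.01]
```

```bash
python3 steer.py '0 0 0 -26 17.5 19 0.6;0 0 0 -26 17.5 19 0.6;0 0 0 -26 17.5 19 0.6;0 0 0 -26 17.5 19 0.6;0 0 0 -26 17.5 19 0.6'|sed -n 2p
python3 steer.py '0 0 0 -26 17.5 19 0.6;0 0 0 -26 17.5 19 0.6;0 0 0 0 0 0 0.6'
python3 - <<'E'
from h import *
z=np.array([-.832,.239,-.5])
plan(np.array([566.5,349.5,105])-3*z,-60,-16)
w=cam('wrist'); im=r.grab_frame('wrist'); s=r.grab_frame('side')
for h in(20,97,177): 
    p=np.array([566.5,349.5,8+h]); print(h,proj(w,p)[0].round(),proj(cam('side'),p)[0].round())
cv2.imwrite('pics/w1.png',np.vstack([cv2.resize(im,(480,300)),cv2.resize(s[130:280,160:400],(480,300))])[:,:,::-1])
cv2.imwrite('pics/w1full.png',im[:,:,::-1])
E
```

```text
eef_pos: [648.1, 290.2, 219.0]
clock: 11.07
eef_pos: [648.3, 327.6, 148.5]
tcp_rot: [-3.129, -1.049, 2.854]
contact_force: [-0.8, -0.1, -1.5]
opening: 0.603
grasp_force: 0.0
t 11.07 pos [648.3 327.6 148.5] q [ 0.27  1.12  0.82  0.55  2.11 -0.97] F [-0.8 -0.1 -1.5]
rot [-0.005 -0.002 -0.004] n 1 per [-0.0046 -0.0023 -0.0043]
trans now [ 4.4 -1.1 92.1] n 3 per [ 1.48 -0.37 30.7 ]
trans after [ 4.7 -1.5 92.1] n 3 per [ 1.55 -0.51 30.7 ]
20 [318. 267.] [229. 217.]
97 [318. 209.] [224. 196.]
177 [317. 109.] [219. 172.]
```

View pics/w1.png

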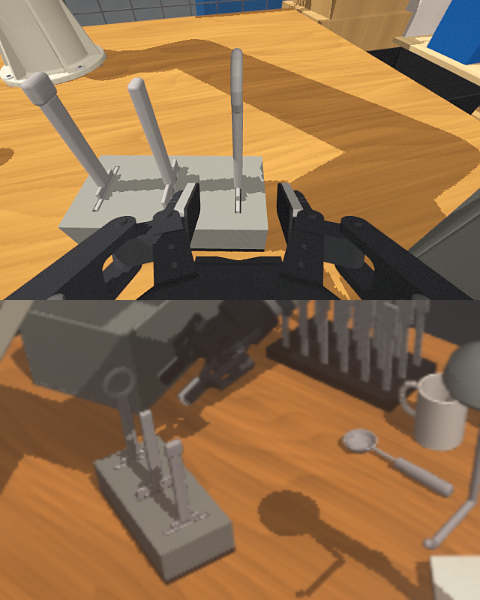

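```bash
python3 steer.py '0 0 0 2 -0.5 20 0.4;0 0 0 2 -0.5 20 0.4;0 0 0 0 0 20 0.4;0 0 0 0 0 16 0.4;0 0 0 0 0 16 0.4'
python3 steer.py '0 0 0 0 0 0 0;0 0 0 0 0 0 0;0 0 0 0 0 0 0;0 0 0 0 0 0 0;0 0 0 0 0 0 0' 60
```

```text
clock: 11.58
eef_pos: [573.3, 346.2, 117.1]
tcp_rot: [3.135, -1.039, 2.867]
contact_force: [0.3, 0.1, 0.5]
opening: 0.4
grasp_force: 0.0
clock: 12.0
eef_pos: [573.8, 346.8, 116.9]
tcp_rot: [3.133, -1.041, 2.87]
contact_force: [0.8, -0.3, 6.9]
opening: 0.09
grasp_force: 60.8
```

```bash
python3 steer.py '0 0 0 4.3 0 -2.5 0;0 0 0 8.7 0 -5 0;0 0 0 13 0 -7.5 0;0 0 0 17.3 0 -10 0;0 0 0 17.3 0 -10 0'
python3 steer.py '0 0 0 17.3 0 -10 0;0 0 0 17.3 0 -10 0;0 0 0 17.3 0 -10 0;0 0 0 17.3 0 -10 0;0 0 0 8 0 -5 0'
python3 -c "
from h import *
plan((560,190,330),-60,90)"
```

```text
clock: 12.42
eef_pos: [572.2, 346.8, 187.2]
tcp_rot: [3.137, -1.042, 2.868]
contact_force: [-1.0, -0.3, -1.8]
opening: 0.092
grasp_force: 60.3
clock: 12.83
eef_pos: [572.4, 346.9, 278.4]
tcp_rot: [3.131, -1.039, 2.872]
contact_force: [1.0, -0.6, -1.9]
opening: 0.094
grasp_force: 60.3
t 12.83 pos [572.4 346.9 278.4] q [ 0.31  0.87  1.04  0.59  2.1  -0.92] F [ 1.  -0.6 -1.9]
rot [ 1.599  0.01  -0.928] n 16 per [ 0.1     0.0007 -0.058 ]
trans now [  29.3 -154.   -53.4] n 5 per [  5.86 -30.81 -10.69]
trans after [123.1  12.4 110.1] n 5 per [24.62  2.47 22.03]
```

```bash
python3 steer.py '0 0 0 17.3 0 -10 0;0 0 0 17.3 0 -10 0;0 0 0 17.3 0 -10 0;0 0 0 0 0 0 0'|sed -n 2p
python3 -c "
from h import *
plan((540,160,340),-60,90)"
```

```text
eef_pos: [572.3, 347.0, 339.5]
t 13.17 pos [572.3 347.  339.5] q [ 0.31  0.82  1.    0.62  2.17 -0.86] F [-0.2  0.5 -0.7]
rot [ 1.599  0.013 -0.928] n 16 per [ 0.0999  0.0008 -0.058 ]
trans now [  -8.7 -188.7  -18.4] n 5 per [ -1.74 -37.74  -3.67]
trans after [ 94.   32.3 161.7] n 5 per [18.79  6.46 32.33]
```

```bash
python3 steer.py '0 0 0 -1.5 -31.5 -3 0;0 0 0 -1.5 -31.5 -3 0;0 0 0 -1.5 -31.5 -3 0;0 0 0 -1.5 -31.5 -3 0;0 0 0 -1.5 -31.5 -3 0' >/dev/null
python3 steer.py '0 0 0 -1.5 -31 -3 0;0.1 0 -0.058 0 0 0 0;0.1 0 -0.058 0 0 0 0;0.1 0 -0.058 0 0 0 0;0.1 0 -0.058 0 0 0 0'>/dev/null
python3 steer.py '0.1 0 -0.058 0 0 0 0;0.1 0 -0.058 0 0 0 0;0.1 0 -0.058 0 0 0 0;0.1 0 -0.058 0 0 0 0;0.1 0 -0.058 0 0 0 0' >/dev/null
python3 steer.py '0.1 0 -0.058 0 0 0 0;0.1 0 -0.058 0 0 0 0;0.1 0 -0.058 0 0 0 0;0.1 0 -0.058 0 0 0 0;0.1 0 -0.058 0 0 0 0'
python3 steer.py '0.1 0 -0.058 0 0 0 0;0.1 0 -0.058 0 0 0 0;0 0 0 0 0 0 0'
python3 - <<'E'
from h import *
plan((480,-100,280),-60,90)
for n in('scene','side'): cv2.imwrite(f'pics/{n}2.png',r.grab_frame(n)[:,:,::-1])
e=r.sense()['eef_pos'];g=e+np.array([0,-2,72])
for n in('scene','side'): print(n,proj(cam(n),g)[0],proj(cam(n),g-[0,0,177])[0])
a=cv2.imread('pics/scene2.png');b=cv2.imread('pics/side2.png')
cv2.imwrite('pics/c5.png',np.hstack([cv2.resize(a[60:260,250:450],(400,400)),cv2.resize(b[50:250,180:380],(400,400))]))
E
```

```text
clock: 14.83
eef_pos: [539.1, 160.6, 334.3]
tcp_rot: [-3.137, -1.043, -1.799]
contact_force: [-0.6, -0.4, -2.7]
opening: 0.092
grasp_force: 60.3
clock: 15.08
eef_pos: [537.2, 160.7, 334.8]
tcp_rot: [-3.138, -1.044, -1.566]
contact_force: [1.3, -0.2, -1.7]
opening: 0.087
grasp_force: 60.3
t 15.08 pos [537.2 160.7 334.8] q [ 0.68  0.53  1.55 -0.77  1.8  -2.35] F [ 1.3 -0.2 -1.7]
rot [-0.008  0.004  0.002] n 1 per [-0.0076  0.0036  0.0022]
trans now [ 83.6  59.3 252.4] n 8 per [10.46  7.41 31.55]
trans after [ 82.9  57.2 253.1] n 8 per [10.36  7.15 31.64]
scene [353.63254187 113.11290205] [349.11749885 172.10877568]
side [254.49207655 119.40177897] [263.24034204 191.81691726]
```

View pics/c5.png

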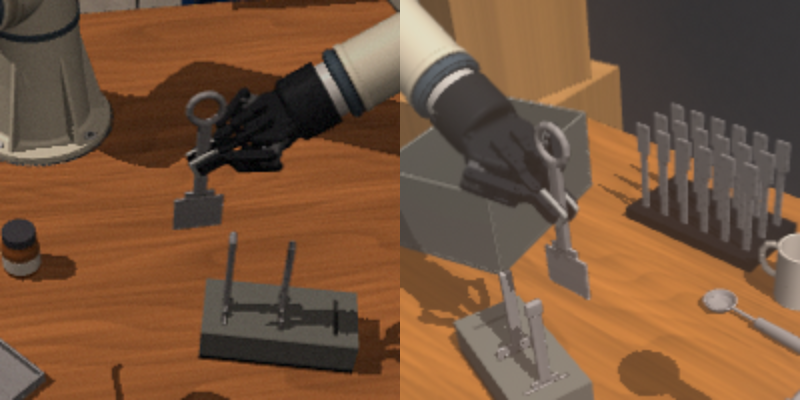

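Run:
```python
from h import *
np.set_printoptions(precision=1,suppress=True)
a,b=cam('scene'),cam('side')
e=r.sense()['eef_pos']
eye,_=tri(a,(353,114),b,(256,121.6));bl,q=tri(a,(349.2,173.2),b,(264.5,196)); print(eye,_,bl,q,e,'eye-tcp',eye-e,'axis',eye-bl)
print('hook corner',tri(a,(230,202.4),b,(340+(687-400)/5,190+203/5)),'seat bar mid-lines')
```

```text
[538.6 156.2 403.9] [np.float64(1.2356449985572726), np.float64(1.2356449985575004)] [536.6 157.1 222.2] [np.float64(2.9251704696988208), np.float64(2.9251704696989433)] [538.4 160.3 335.1] eye-tcp [ 0.2 -4.1 68.8] axis [  2.   -0.9 181.7]
hook corner (array([ 603.1, -133.1,  238.7]), [np.float64(2.5536137913971744), np.float64(2.553613791397497)]) seat bar mid-lines
```

Run:
```python
from h import *
import ik
print(tri(cam('scene'),(259,172),cam('side'),(285,348)))
plan((488,-129.3,250),-60,90)
for p in((488,-129,250),(488,-129,177),(550,-129,177),(550,-60,217)): print(p,*ik.ik(np.array(p),-60,90))
```

```text
(array([350.25043917, -59.28546775,  82.71180416]), [np.float64(3.1244419368658383), np.float64(3.124441936865845)])
t 15.18 pos [538.4 160.3 335.1] q [ 0.68  0.53  1.54 -0.76  1.81 -2.35] F [-0.8 -0.6 -2.6]
rot [-0.001  0.004 -0.004] n 1 per [-0.0007  0.0042 -0.0044]
trans now [ 72.5  50.3 293.1] n 9 per [ 8.06  5.59 32.56]
trans after [ 71.1  50.4 293.4] n 9 per [ 7.9  5.6 32.6]
(488, -129, 250) 9.348896501633539e-20 [ 0.29  0.36  2.06 -1.02  1.35 -2.28]
(488, -129, 177) 1.265796817142871e-23 [ 0.29  0.48  2.11 -1.06  1.27 -2.13]
(550, -129, 177) 1.720042735765186e-19 [ 0.25  0.54  1.98 -1.06  1.29 -2.2 ]
(550, -60, 217) 1.9280061009490198e-25 [ 0.37  0.51  1.9  -0.96  1.41 -2.25]
```

```bash
python3 steer.py '0 0.004 -0.004 8 5.6 32.5 0;0 0 0 8 5.6 32.5 0;0 0 0 8 5.6 32.5 0;0 0 0 8 5.6 32.5 0;0 0 0 8 5.6 32.5 0' >/dev/null
python3 steer.py '0 0 0 8 5.6 32.5 0;0 0 0 8 5.6 32.5 0;0 0 0 8 5.6 32.5 0;0 0 0 8 5.6 32.5 0;0 0 0 0 0 0 0'
python3 -c "
from h import *
plan((488,-129.3,177),-60,90)"
```

```text
clock: 16.02
eef_pos: [486.8, -134.3, 249.6]
tcp_rot: [3.137, -1.049, -1.574]
contact_force: [-1.3, 0.2, -1.9]
opening: 0.087
grasp_force: 60.1
t 16.02 pos [ 486.8 -134.3  249.6] q [ 0.28  0.4   2.01 -1.01  1.36 -2.29] F [-1.3  0.2 -1.9]
rot [ 0.007 -0.002 -0.001] n 1 per [ 0.007  -0.0018 -0.0015]
trans now [-65.4  -1.3  31.8] n 2 per [-32.71  -0.67  15.89]
trans after [-65.4  -1.2  31.9] n 2 per [-32.68  -0.61  15.96]
```

```bash
python3 steer.py '0.007 -0.002 -0.0015 -16.3 0 8 0;0 0 0 -16.3 0 8 0;0 0 0 -16.3 0 8 0;0 0 0 -16.3 0 8 0;0 0 0 0 0 0 0'
python3 - <<'E'
from h import *
plan((488,-129.3,177),-60,90)
a,b=r.grab_frame('scene'),r.grab_frame('side')
c=lambda i,x,y:cv2.resize(i[y:y+80,x:x+80],(400,400),interpolation=2)
cv2.imwrite('pics/c6.png',np.hstack([c(a,190,150),c(b,340,190)])[:,:,::-1])
e=r.sense()['eef_pos']
for n in('scene','side'): print(n,proj(cam(n),e+[.2,-4.1,68.8])[0])
E
```

```text
clock: 16.43
eef_pos: [489.2, -125.0, 175.8]
tcp_rot: [-3.14, -1.046, -1.567]
contact_force: [-0.6, 0.8, -2.1]
opening: 0.09
grasp_force: 60.3
t 16.43 pos [ 489.2 -125.   175.8] q [ 0.3   0.54  2.03 -1.04  1.28 -2.15] F [-0.6  0.8 -2.1]
rot [-0.004  0.002  0.002] n 1 per [-0.0044  0.0017  0.0017]
trans now [3.2 1.2 3.1] n 1 per [3.19 1.21 3.1 ]
trans after [3.2 1.2 3.1] n 1 per [3.18 1.19 3.11]
scene [228.33492549 166.11823696]
side [361.93073667 261.84986877]
```

View pics/c6.png

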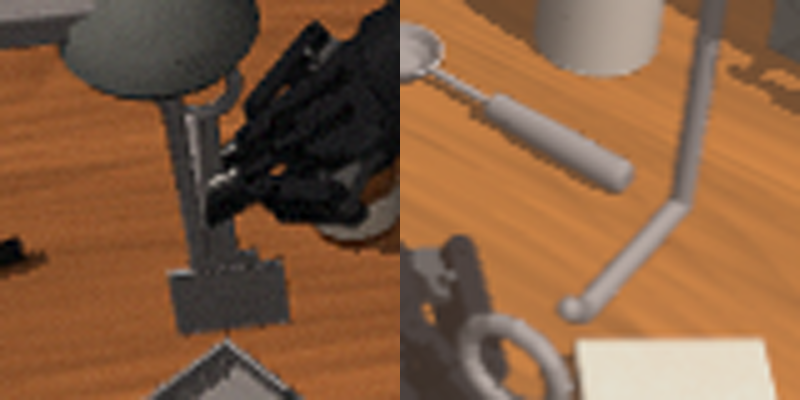

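```bash
python3 steer.py '0 0 0 3.2 0 3 0;0 0 0 0 0 0 0;0 0 0 0 0 0 0'|sed -n 2,4p
python3 steer.py '0 0 0 0 -4 0 0;0 0 0 0 -4 0 0;0 0 0 0 -4 0 0;0 0 0 0 -4 0 0;0 0 0 0 -4 0 0'|sed -n 2,4p
python3 steer.py '0 0 0 0 -4 0 0;0 0 0 0 -4 0 0;0 0 0 0 0 0 0'|sed -n 2,4p
python3 - <<'E'
from h import *
plan((550,-129.3,177),-60,90)
a,b=r.grab_frame('scene'),r.grab_frame('side')
c=lambda i,x,y:cv2.resize(i[y:y+80,x:x+80],(400,400),interpolation=2)
cv2.imwrite('pics/c7.png',np.hstack([c(a,190,150),c(b,340,190)])[:,:,::-1])
E
```

```text
eef_pos: [489.9, -129.0, 180.8]
tcp_rot: [-3.132, -1.045, -1.571]
contact_force: [0.3, 0.2, -2.4]
eef_pos: [510.2, -128.4, 179.9]
tcp_rot: [-3.135, -1.045, -1.567]
contact_force: [-0.5, -0.2, -1.7]
eef_pos: [518.5, -128.3, 179.8]
tcp_rot: [-3.135, -1.045, -1.568]
contact_force: [0.1, -0.5, -1.2]
t 17.45 pos [ 518.5 -128.3  179.8] q [ 0.28  0.55  1.97 -1.05  1.29 -2.19] F [ 0.1 -0.5 -1.2]
rot [-0.01   0.002  0.002] n 1 per [-0.0099  0.0019  0.0016]
trans now [ -1.9 -31.5   2.6] n 1 per [ -1.92 -31.49   2.58]
trans after [ -2.  -31.5   2.3] n 1 per [ -1.97 -31.52   2.26]
```

View pics/c7.png

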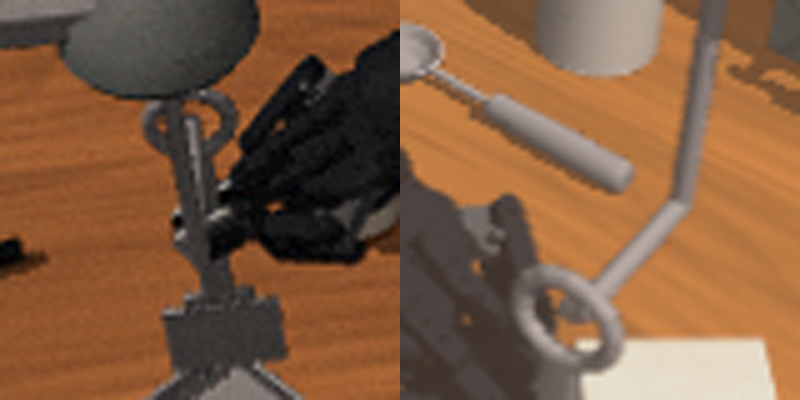

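```bash
python3 steer.py '0 0 0 -1.7 0 1 0;0 0 0 0 -3 0 0;0 0 0 0 -4 0 0;0 0 0 0 -4 0 0;0 0 0 0 -4 0 0'|sed -n 2,4p
python3 steer.py '0 0 0 0 -4 0 0;0 0 0 0 -4 0 0;0 0 0 0 -4 0 0;0 0 0 0 -4 0 0;0 0 0 0 0 0 0'|sed -n 2,4p
```

```text
eef_pos: [533.1, -128.3, 178.0]
tcp_rot: [-3.135, -1.045, -1.567]
contact_force: [-0.5, 0.3, -2.2]
eef_pos: [549.5, -128.1, 178.0]
tcp_rot: [-3.134, -1.045, -1.568]
contact_force: [-0.3, 0.2, -2.2]
```

```bash
python3 steer.py '0 0 0 -2.6 0 1.5 0;0 0 0 -2.6 0 1.5 0;0 0 0 -2.6 0 1.5 0;0 0 0 -2.6 0 1.5 0;0 0 0 0 0 0 0'|sed -n 2,4p
python3 steer.py '0 0 0 -0.87 0 0.5 0;0 0 0 -0.87 0 0.5 0;0 0 0 -0.87 0 0.5 0;0 0 0 0 0 0 0'|sed -n 2,4p
python3 steer.py '0 0 0 -0.87 0 0.5 0;0 0 0 0 0 0 0'|sed -n 2,4p
```

```text
eef_pos: [548.2, -128.1, 165.2]
tcp_rot: [-3.138, -1.046, -1.565]
contact_force: [0.9, -0.9, -1.7]
eef_pos: [548.6, -128.1, 162.8]
tcp_rot: [-3.136, -1.045, -1.567]
contact_force: [0.5, -0.7, -1.4]
eef_pos: [548.6, -128.1, 161.9]
tcp_rot: [-3.136, -1.045, -1.567]
contact_force: [-0.4, -0.7, -1.5]
```

```bash
python3 steer.py '0 0 0 -0.87 0 0.5 0;0 0 0 0 0 0 0'|sed -n 2,4p
python3 steer.py '0 0 0 -0.6 0 0.35 0;0 0 0 0 0 0 0'|sed -n 2,4p
python3 steer.py '0 0 0 -0.6 0 0.35 0;0 0 0 0 0 0 0'|sed -n 2,4p
```

```text
eef_pos: [548.7, -128.2, 161.3]
tcp_rot: [-3.135, -1.046, -1.567]
contact_force: [0.1, 0.3, 0.1]
eef_pos: [548.8, -128.3, 161.1]
tcp_rot: [-3.134, -1.047, -1.568]
contact_force: [-0.6, -0.3, 5.8]
eef_pos: [548.9, -128.5, 161.0]
tcp_rot: [-3.134, -1.048, -1.569]
contact_force: [-1.2, 1.3, 8.4]
```

```bash
python3 steer.py '0 0 0 0.6 0 -0.35 0;0 0 0 0 0 0 0' 20|sed -n 3,7p
python3 steer.py '0 0 0 0 0 0 0.12;0 0 0 0 0 0 0.14;0 0 0 0 0 0 0.16;0 0 0 0 0 0 0.2;0 0 0 0 0 0 0.24'
python3 steer.py '0 0 0 0 0 0 0.28;0 0 0 0 0 0 0.32;0 0 0 0 0 0 0.36;0 0 0 0 0 0 0.4;0 0 0 0 0 0 0.4'|sed -n 2,7p
```

```text
tcp_rot: [-3.134, -1.047, -1.568]
contact_force: [-0.6, 0.6, 5.8]
opening: 0.091
grasp_force: 60.8
clock: 20.38
eef_pos: [548.6, -128.1, 160.1]
tcp_rot: [-3.136, -1.045, -1.566]
contact_force: [0.3, 0.3, -0.2]
opening: 0.237
grasp_force: 0.0
eef_pos: [548.6, -128.1, 160.3]
tcp_rot: [-3.136, -1.045, -1.567]
contact_force: [0.3, 0.1, -0.4]
opening: 0.398
grasp_force: 0.0
```

```bash
python3 steer.py '0 0 0 0 0 -5 0.4;0 0 0 0 0 -10 0.4;0 0 0 0 0 -15 0.4;0 0 0 0 0 -20 0.4;0 0 0 0 0 -20 0.4'|sed -n 2,4p
python3 steer.py '0 0 0 0 0 -30 0.4;0 0 0 0 0 -30 0.4;0 0 0 0 0 -30 0.4;0 0 0 0 0 0 0.4;0 0 0 0 0 0 0.4'|sed -n 1,4p
python3 steer.py '0 0 0 0 0 0 0.4;0 0 0 0 0 0 0.4;0 0 0 0 0 0 0.4;0 0 0 0 0 0 0.4;0 0 0 0 0 0 0.4'|sed -n 1p
python3 - <<'E'
from h import *
for n in('scene','side'): cv2.imwrite(f'pics/{n}9.png',r.grab_frame(n)[:,:,::-1])
a=cv2.imread('pics/scene9.png');b=cv2.imread('pics/side9.png')
cv2.imwrite('pics/c9.png',np.hstack([cv2.resize(a[140:290,180:280],(400,600),interpolation=2),cv2.resize(b[190:340,325:425],(400,600),interpolation=2)]))
E
```

```text
eef_pos: [547.9, -66.0, 196.3]
tcp_rot: [-3.136, -1.045, -1.567]
contact_force: [1.1, -0.3, -0.2]
clock: 21.63
eef_pos: [547.7, 12.8, 241.7]
tcp_rot: [-3.131, -1.044, -1.568]
contact_force: [-0.3, -0.7, -0.7]
clock: 22.05
```

View pics/c9.png

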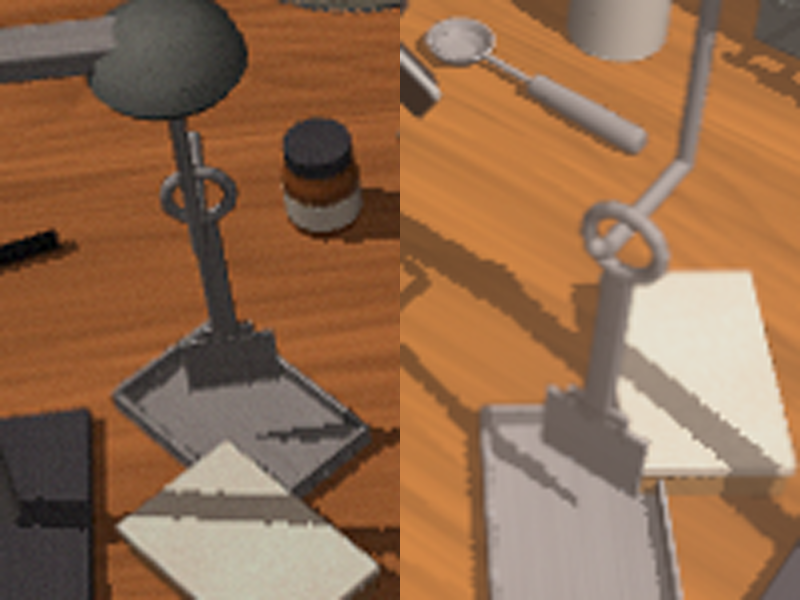

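```bash
W='0 0 0 0 0 0 0.4;0 0 0 0 0 0 0.4;0 0 0 0 0 0 0.4;0 0 0 0 0 0 0.4;0 0 0 0 0 0 0.4'
for i in 1 2 3 4 5 6 7 8 9 10 11 12; do python3 steer.py '0 0 0 0 0 0 0.4;0 0 0 0 0 0 0.4;0 0 0 0 0 0 0.4;0 0 0 0 0 0 0.4;0 0 0 0 0 0 0.4' >/dev/null; done
python3 - <<'E'
from h import *
f=[cv2.cvtColor(r.grab_frame('side')[270:320,355:390],7).astype(np.float32) for _ in range(12)]
print([np.round(cv2.phaseCorrelate(f[0],x)[0],2).tolist() for x in f[1:]],r.sense()['clock'])
E
```

```text
[[-0.0, -0.01], [0.02, -0.0], [0.0, -0.02], [-0.0, -0.0], [-0.0, -0.01], [0.01, -0.01], [0.01, -0.01], [0.01, -0.0], [0.01, -0.02], [0.01, 0.0], [-0.01, -0.02]] 27.75
```

Still and hanging, so I am handing it in.

```bash
python3 -c "
from rig import r
print(r.sign_off())"
```

```text
the job is handed in; nothing more can be done
None
```

The job is handed in at about 28 s of the 64 s limit, with no verdict returned: the hook was pushed to its stop over the tray, the server hangs from it by its ring, plumb and still in the last camera frames, and the other two pieces were not touched. My wait before hand-in repeated a typed no-motion row in a shell loop, so those rows were not each typed out as asked.

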